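# Snap the long pastry pin into its spring-clip holder

## Task

Baking is done: put the longer of the two plain wooden pastry pins away in the holder on the counter. Lay it level over the holder, with its coned ends over the two upright steel spring clips, and press it straight down so that the ends spread the clips and the pin snaps in between them, fully home on its two wooden rests; then let go. Leave the shorter pin where it lies.

Things in the scene. Friction and masses are not known exactly. Their poses are not given: they have to be found in the camera images.
- long_pin_mid (a point): Centre of the longer loose pin: a plain light-wood cylinder lying on the counter, 40 mm in diameter, 160 mm long in all, each end tapering at 45 degrees over its last 14 mm to a flat 12 mm across; about 130 g. The point lies on the axis at mid-length, 20 mm above the counter at the start. x runs along the pin, level; either way round is the same. It can roll.
- short_pin_mid (a point): Centre of the shorter loose pin, to be left alone: same wood, diameter and coned ends, but 110 mm long. The point lies on its axis at mid-length, 20 mm above the counter; x runs along the pin. It can roll.
- holder: Fixed dark wood holder: base 200 x 80 x 12 mm on the counter, x along its length; origin at the centre of its underside. U-shaped rests (floor 28 mm high; cheeks 52 mm apart, flared above 42 mm, tops 56 mm high) stand at x = +-45 mm, 12 mm thick; between them it is free down to the base. At each end a steel spring clip, 40 mm wide, hinged at its foot, leans out when pushed; flared top 86 mm high.
- seat (a point): Centre of the long pin when fully home in the holder: 48 mm above the counter, x along the pin, z up. The clips' rounded noses (radius 6 mm, 63 mm high) are 144 mm apart. The pin meets them with its centre 30 to 35 mm above this point, wedges each 8 mm outward (about 7 to 14 N down in all), then they snap in above its end cones. A few mm of error along x centres itself; sideways play is 6 mm.
Mind the look-alikes: they are no part of the job. Leave any black or blue look-alike of the part that bears long_pin_mid alone.

How it is judged:
At the end, for the whole second after the job is handed in: The long pin lies at rest, snapped in under both clips: its centre within 8 mm of the seat point along the pin and sideways and 7 mm in height, level within 0.07 rad (4 degrees), its axis within 0.15 rad (8.5 degrees) of the holder's; the short pin is within 40 mm of where it started (x of long_pin_mid in the frame of seat between -0.008 and 0.008 m and y of long_pin_mid in the frame of seat between -0.008 and 0.008 m and z of long_pin_mid in the frame of seat between -0.007 and 0.007 m and angle between the x axis of long_pin_mid and the x axis of seat, either way round below 0.15 rad and angle between long_pin_mid's own x axis and vertical between 1.501 and 1.641 rad and linear speed of long_pin below 0.02 m/s and distance of short_pin_mid from where it was at the start of the episode below 0.04 m); the robot touches nothing.
It fails at once if the short pin is moved more than 40 mm from where it lay (distance of short_pin_mid from where it was at the start of the episode above 0.04 m).
It also fails if it takes over 38 s, if anything falls off the work surface, if the arm or the gripper's body presses on something with over 40 N, if the wrist force passes 120 N, or if a joint passes its speed limit or range.

## Robot

A 6-joint arm with a two-finger parallel gripper is mounted at the origin on the work surface. World frame = base frame: x ahead of the robot, y to its left, z up, the work surface at z = 0. Lengths are in m, angles in rad, forces in N, time in s.
With the tool pointing down it reaches from about 0.2 to 0.875 m from the base axis. Payload 3.4 kg.
Tool frame: the origin (TCP) lies between the finger pads; the fingertips stand 25 mm ahead of it and the grasp point (between the pads) lies 6 mm ahead of it (r.nose_length is the z of the fingertips in the tool frame, in m); z points along the fingers, x is the direction in which the jaws open and shut, and the axes are right-handed (so a half turn about z gives the same grasp; the last joint's range is limited). The gripper opens to 94 mm and grips with 3 to 60 N. Pads are 16 mm wide; open, the fingers measure 119 mm over their backs; the gripper's body (75 mm by 177 mm) begins 78 mm behind the grasp point.
Start: joints at [1.095, 0.276, 1.505, -0, 1.361, -0.121], TCP at [0.2, 0.539, 0.23] pointing down, gripper open.
Joint ranges: [-2.89, 2.89], [-0.75, 2.08], [0.22, 2.7], [-1.18, 4.32], [0.11, 2.71], [-2.7, 2.7]. Speed limits (rad/s): [2.57, 2.57, 3.14, 3.14, 3.14, 3.14].

## Interface

Orientations are given as a unit quaternion [w, x, y, z].
In Python, from plant import r, gripper_to, inverse_kinematics, vision, models, telemetry gives the robot as it stands. Calls block until the motion is done:
- r.move_to(position, orientation): joint-space move of the TCP to a pose.
- r.move_l(position, rot=None, vel=0.15, guard=None): straight line of the TCP; rot=None keeps the orientation; vel is the mean speed in m/s. With guard (N) it stops when the force on the tool has changed by that much, and returns True; else False.
- r.movej(angles): joint-space move.
- gripper_to(opening, f_grip=None): finger opening in m; f_grip is the grip in N (None keeps the last); returns when the fingers have stopped.
- r.hold(seconds).
- inverse_kinematics(position, orientation): joint angles nearest the present ones, or None.
- vision.snapshot(name): name is "side" or "top" or "wrist"; returns the picture (400x640x3 uint8, red, green, blue); there is no depth.
- vision.get_calibration(name): a dict with "fx", "fy", "cx", "cy" (pixels), "D" ([k1, k2, p1, p2, k3] as OpenCV has them; the pictures are not rectified), "position" and "orientation" of the camera in the world. Camera axes: x right, y down, z forward; pixel columns grow to the right and rows downward; lengths in m; the calibration is good to about 2 mm. A picture is of the moment at which its call begins: read the wrist's pose just before it. get_calibration takes no time and is no camera call; for the wrist camera it gives the pose at the moment of the call.
A pose or a line that the arm cannot do raises r.PlanningError and nothing moves.
- r.sign_off(): hands the job in, once; it reports no verdict.
Trained networks look in the newest picture that a camera, given by its name, has taken for a name from the list of things; names that differ only in an ending like _2 or _b are one class to them, and where a whole thing is asked for, a point or a joint stands for the part that bears it (a point fixed in the world has none). Each returns a list of dicts, best first, with "score" (0 to 1); they miss things now and then, are a little off and sometimes report something else, mostly with a low value. They report only what shows in the picture. A call takes as long as a camera call. They do not tell look-alikes from the thing itself.
- models.boxes_of(thing, camera): "at" ([x, y, z] in m, in world coordinates, good to about 4 mm: the middle of the surface that is visible of it).
- models.regions_of(thing, camera): "pixels" (400x640 bool, what is visible of it).
- models.mark_of(thing, camera): "at" ([x, y, z] in m, in world coordinates, good to about 4 mm: a listed point, or the origin of a listed thing).
Readings, each from a call of its own:
- telemetry.current_t(): time.
- telemetry.current_joints(): joint angles.
- telemetry.current_dq(): joint speeds.
- telemetry.current_joint_efforts(): joint torques, N m.
- telemetry.current_ee_pos(): TCP position.
- telemetry.current_tool_rot(): TCP orientation.
- telemetry.current_wrist_force(): force on the tool from outside, world axes, zero at the start.
- telemetry.current_torque(): the same for the moment, N m.
- telemetry.current_opening(): finger opening in m.
Only numpy, scipy, OpenCV 4.12 (cv2) and the standard library are available. Lean on these libraries where they do the work, as an engineer would, in place of code of your own. Each camera call takes 0.05 s, during which the arm holds its last target.

## Working session

There is one attempt and no reset: what is moved stays moved. The work goes in short steps, each a Python script; the robot and the scene stay as the last script left them, time stands still between calls to the robot, and variables do not carry over. Pictures are saved under pics/ and viewed, and the job is handed in when it is done.

```bash
mkdir -p pics; ls; python3 - <<'E'
from plant import r, gripper_to, inverse_kinematics, vision, models, telemetry
import cv2
for c in ["top","side"]:
    im=vision.snapshot(c); cv2.imwrite(f"pics/{c}0.png",im[:,:,::-1])
    for t in ["long_pin_mid","short_pin_mid","holder","seat"]:
        print(c,t,[(m["score"].__round__(2),[round(float(v),4) for v in m["at"]]) for m in models.mark_of(t,c)])
    for t in ["long_pin_mid","short_pin_mid"]:
        for m in models.regions_of(t,c): 
            import numpy as np
            ys,xs=np.nonzero(m["pixels"]); print(c,t,round(m["score"],2),len(xs),xs.mean(),ys.mean())
print(telemetry.current_t(),telemetry.current_tool_rot(),vision.get_calibration("top"))
E
```

```text
pics
top long_pin_mid [(0.82, [0.5259, -0.0179, 0.0236]), (0.77, [0.2839, 0.4347, 0.0225]), (0.75, [0.4778, 0.152, 0.0215])]
top short_pin_mid []
top holder [(0.62, [0.5623, -0.2179, 0.0013])]
top seat []
top long_pin_mid 0.9 1035 353.6512077294686 193.47149758454105
top long_pin_mid 0.74 1096 162.67062043795622 294.20164233576645
top long_pin_mid 0.67 1072 282.2929104477612 213.794776119403
top long_pin_mid 0.58 995 242.7969849246231 283.3437185929648
top short_pin_mid 0.77 588 302.8554421768707 143.81972789115648
side long_pin_mid [(0.8, [0.3055, 0.2436, 0.0206]), (0.76, [0.5266, -0.0187, 0.0218]), (0.67, [0.4747, 0.154, 0.0208]), (0.58, [0.2807, 0.4306, 0.0209])]
side short_pin_mid [(0.89, [0.6488, 0.1035, 0.0201])]
side holder [(0.65, [0.5648, -0.2158, 0.0009])]
side seat [(0.75, [0.5653, -0.217, 0.0469])]
side long_pin_mid 0.95 642 196.47507788161994 176.3006230529595
side long_pin_mid 0.76 637 239.80847723704866 207.15384615384616
side long_pin_mid 0.7 872 366.7270642201835 223.5481651376147
side long_pin_mid 0.57 721 308.5242718446602 198.22884882108184
side short_pin_mid 0.73 397 367.5062972292192 180.8639798488665
0.7 [-2.00581384e-05  8.20797986e-01  5.71218578e-01  4.44928772e-05] {'fx': 468.3141995588731, 'fy': 468.3141995588731, 'cx': 318.49890408750036, 'cy': 205.61564487675767, 'D': array([-0.11804123,  0.        ,  0.        ,  0.        ,  0.        ]), 'position': array([0.26455494, 0.06810835, 1.12306376]), 'orientation': array([ 0.07345202, -0.70230441,  0.70432968, -0.0727531 ])}
```

View pics/top0.png

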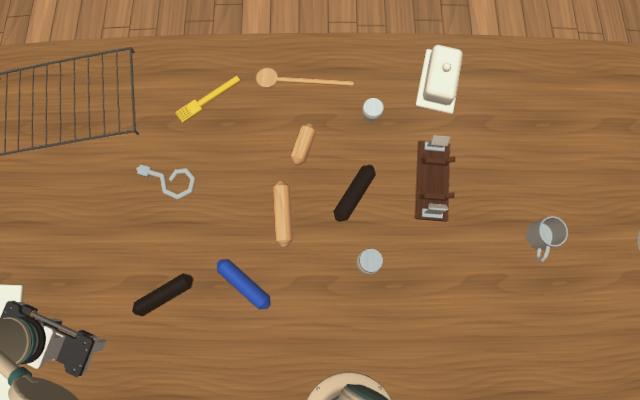

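View pics/side0.png

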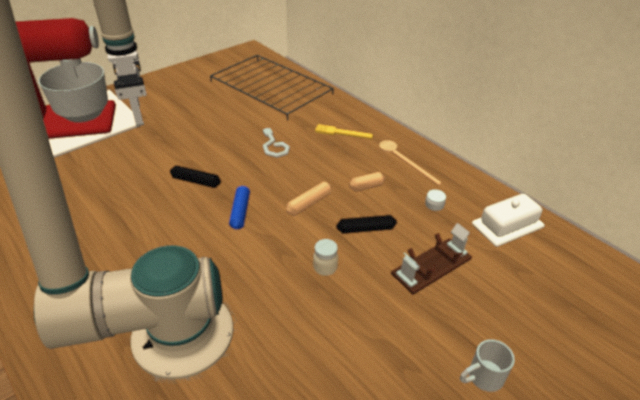

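The longer plain pin is at top (282,214) and side (308,198), and the shorter one is at top (303,144). The holder is at top (433,180). The black pins at (355,193) and (163,294) and the blue one at (243,284) are look-alikes. Next I'll compute the axes from the existing picture masks.

```bash
cat > h.py <<'E'
from plant import r, gripper_to, inverse_kinematics, vision, models, telemetry
import cv2, numpy as np
from scipy.spatial.transform import Rotation as R
def rot(q): return R.from_quat([q[1],q[2],q[3],q[0]])
def back(px,cal,z):
    K=np.array([[cal["fx"],0,cal["cx"]],[0,cal["fy"],cal["cy"]],[0,0,1]])
    u=cv2.undistortPoints(np.array(px,float).reshape(-1,1,2),K,np.array(cal["D"])).reshape(-1,2)
    d=rot(cal["orientation"]).apply(np.c_[u,np.ones(len(u))]); p=np.array(cal["position"])
    return p+d*((z-p[2])/d[:,2])[:,None]
def proj(P,cal):
    K=np.array([[cal["fx"],0,cal["cx"]],[0,cal["fy"],cal["cy"]],[0,0,1]])
    Ri=rot(cal["orientation"]).inv(); 
    return cv2.projectPoints(np.array(P,float).reshape(-1,1,3),Ri.as_rotvec(),-Ri.apply(cal["position"]),K,np.array(cal["D"]))[0].reshape(-1,2)
def axis(mask,cal,z):
    ys,xs=np.nonzero(mask); P=back(np.c_[xs,ys],cal,z)[:,:2]
    (c,s,a)=cv2.minAreaRect((P*1000).astype(np.float32)); 
    m=P.mean(0); w,v=np.linalg.eigh(np.cov((P-m).T)); d=v[:,1]
    return m,np.array(c)/1000,np.array(s),np.arctan2(d[1],d[0])
def down(jaw):  # tool down, x axis at yaw jaw
    x=np.array([np.cos(jaw),np.sin(jaw),0]); z=np.array([0,0,-1.]); y=np.cross(z,x)
    q=R.from_matrix(np.c_[x,y,z]).as_quat(); return np.array([q[3],q[0],q[1],q[2]])
E
python3 - <<'E'
from h import *
im=vision.snapshot("top");cal=vision.get_calibration("top")
for t,z in [("long_pin_mid",.02),("short_pin_mid",.02),("holder",.0)]:
  for m in models.regions_of(t,"top"): print(t,round(m["score"],2),*axis(m["pixels"],cal,z))
# holder base corners from dark/brown colours: zoom crop
cv2.imwrite("pics/hold.png",cv2.resize(im[120:240,380:500,::-1],(600,600),interpolation=cv2.INTER_CUBIC))
x=telemetry.current_tool_rot();print(rot(x).as_matrix().round(2))
for jaw in np.radians([0,20,-20,180,90,-90]):
  print(jaw,inverse_kinematics([.476,.153,.02],down(jaw)),inverse_kinematics([.563,-.217,.08],down(jaw)))
E
```

```text
long_pin_mid 0.82 [0.28449089 0.43675687] [0.28405722 0.43766983] [ 40.6072731  160.10998535] 2.101169762653573
long_pin_mid 0.77 [0.30931521 0.24558855] [0.30955103 0.24596275] [156.05484009  39.0042572 ] 0.8650717333646978
long_pin_mid 0.74 [ 0.52950419 -0.01770638] [ 0.53055292 -0.01811903] [ 42.27125549 159.10838318] 2.578384582410043
long_pin_mid 0.64 [0.47901919 0.1560599 ] [0.47863495 0.15498076] [159.65110779  42.10050201] -3.0744635796040924
short_pin_mid 0.57 [0.6523667  0.10802785] [0.65370819 0.10813943] [ 37.73336411 108.59577179] 2.8314171760883946
holder 0.56 [ 0.56724548 -0.21837378] [ 0.57263788 -0.22254646] [ 97.13370514 223.84811401] 3.047198866944014
[[ 0.35  0.94  0.  ]
 [ 0.94 -0.35  0.  ]
 [ 0.    0.   -1.  ]]
0.0 [ 1.71744493e-01  3.81101437e-01  1.95771158e+00 -4.44089210e-16
  8.02779634e-01  1.71744493e-01] [-4.83163131e-01  4.34047548e-01  1.66009530e+00 -4.44089210e-16
  1.04744981e+00 -4.83163131e-01]
0.3490658503988659 [ 1.71744493e-01  3.81101437e-01  1.95771158e+00 -4.44089210e-16
  8.02779634e-01 -1.77321357e-01] [-4.83163131e-01  4.34047548e-01  1.66009530e+00 -4.44089210e-16
  1.04744981e+00 -8.32228981e-01]
-0.3490658503988659 [ 1.71744493e-01  3.81101437e-01  1.95771158e+00 -4.44089210e-16
  8.02779634e-01  5.20810344e-01] [-4.83163131e-01  4.34047548e-01  1.66009530e+00 -4.44089210e-16
  1.04744981e+00 -1.34097280e-01]
3.141592653589793 None [-4.83163131e-01  4.34047548e-01  1.66009530e+00 -4.44089210e-16
  1.04744981e+00  2.65842952e+00]
1.5707963267948966 [ 1.71744493e-01  3.81101437e-01  1.95771158e+00 -4.44089210e-16
  8.02779634e-01 -1.39905183e+00] [-4.83163131e-01  4.34047548e-01  1.66009530e+00 -4.44089210e-16
  1.04744981e+00 -2.05395946e+00]
-1.5707963267948966 [ 1.71744493e-01  3.81101437e-01  1.95771158e+00 -4.44089210e-16
  8.02779634e-01  1.74254082e+00] [-4.83163131e-01  4.34047548e-01  1.66009530e+00 -4.44089210e-16
  1.04744981e+00  1.08763320e+00]
```

View pics/hold.png

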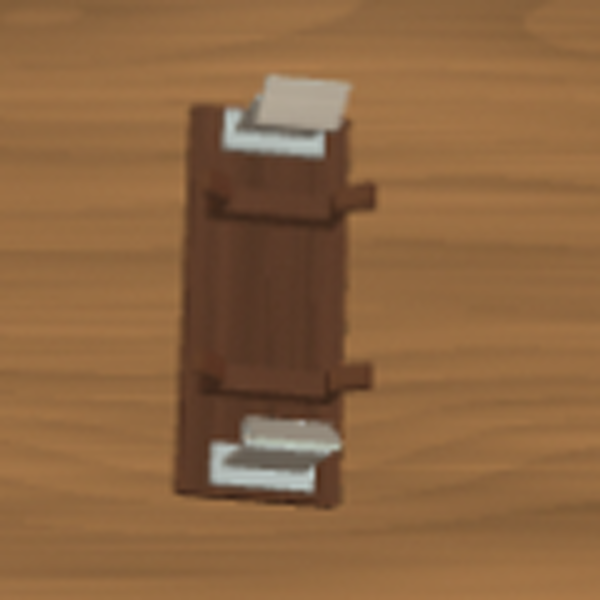

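The base corners show in the crop at about (190,103), (176,492), (338,507) and (350,118). I'll compute the holder pose from those, then move above the pin and refine with the wrist camera.

```bash
python3 - <<'E'
from h import *
cal=vision.get_calibration("top")
c=np.array([[190,103],[176,492],[338,507],[350,118]],float); c=(c+.5)/5-.5+[380,120]
P=back(c,cal,.012)[:,:2]; print(P.round(4)); (q,s,a)=cv2.minAreaRect((P*1000).astype(np.float32)); print(q,s)
d=(P[0]-P[1])+(P[3]-P[2]); print("mean",P.mean(0),"yaw",np.arctan2(d[1],d[0]))
yaw=0.067
jaw=yaw-np.pi/2
if abs(inverse_kinematics([.478,.1545,.2],down(jaw))[5])>abs(inverse_kinematics([.478,.1545,.2],down(jaw+np.pi))[5]): jaw+=np.pi
print("jaw",jaw)
r.move_to([.478,.1545,.18],down(jaw))
cw=vision.get_calibration("wrist"); im=vision.snapshot("wrist"); cv2.imwrite("pics/w1.png",im[:,:,::-1])
for m in models.regions_of("long_pin_mid","wrist"): print(m["score"],*axis(m["pixels"],cw,.02))
for m in models.mark_of("long_pin_mid","wrist"): print(m)
print(telemetry.current_t(), telemetry.current_joints())
E
```

```text
[[ 0.6655 -0.181 ]
 [ 0.4667 -0.1643]
 [ 0.4589 -0.2436]
 [ 0.658  -0.2624]]
(562.2125854492188, -212.44912719726562) (81.71844482421875, 199.94717407226562)
mean [ 0.56228011 -0.21282914] yaw -0.08876909923176093
jaw 1.6377963267948965
0.73 [0.3163218  0.38676913] [0.3179765  0.38729214] [31.89442825 47.25898361] 1.651225168829588
0.64 [0.3363721  0.27439412] [0.33092239 0.27132675] [95.55708313 44.94744873] 1.0922216809797165
0.59 [ 0.52070338 -0.01614481] [ 0.52632556 -0.01901363] [ 41.92905426 160.4387207 ] 2.5462460473051998
{'at': [0.5287, -0.0193, 0.0225], 'score': 0.9}
{'at': [0.4821, 0.1577, 0.0232], 'score': 0.8}
2.7917 [ 1.75529641e-01  2.02460554e-01  1.73735247e+00  2.11198400e-04
  1.20161828e+00 -1.46362857e+00]
```

View pics/w1.png

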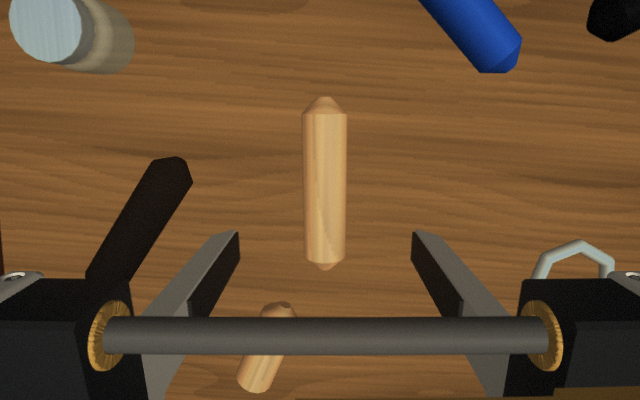

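The wrist picture shows the long pin from (324,97) to (325,270), well clear of its neighbours. The black pin is at (140,220), the short one at (265,350) and the jar at (45,30). I'll backproject the pin's edges.

```bash
python3 - <<'E'
from h import *
im=cv2.imread("pics/w1.png"); cw=vision.get_calibration("wrist")
hsv=cv2.cvtColor(im,cv2.COLOR_BGR2HSV)
m=(cv2.inRange(im[:,:,2],165,255)>0); m[:80]=0;m[290:]=0;m[:,:260]=0;m[:,390:]=0
m=cv2.morphologyEx(m.astype(np.uint8),cv2.MORPH_OPEN,np.ones((5,5)))
n,l,s,c=cv2.connectedComponentsWithStats(m); k=1+s[1:,4].argmax(); print(s[k])
M=l==k
mids=[]
for y in range(115,260,4):
    xs=np.nonzero(M[y])[0]; mids.append([(xs.min()+xs.max())/2,y])
P=back(mids,cw,.02)[:,:2]; v=cv2.fitLine((P*1000).astype(np.float32),cv2.DIST_HUBER,0,.01,.01).ravel(); print("yaw",np.arctan2(v[1],v[0]),v[2:]/1000)
ys=np.nonzero(M)[0]; print(ys.min(),ys.max())
e=back([[324.5,ys.min()],[325,ys.max()]],cw,.02); print(e,e.mean(0),np.linalg.norm(e[0]-e[1]))
# forward-project candidate model
for ctr,yaw in [((.478,.1545),.067),((.480,.155),.067)]:
    u=np.array([np.cos(yaw),np.sin(yaw),0]);n=np.array([-u[1],u[0],0]);C=np.array([*ctr,.02])
    print(proj([C+.08*u,C-.08*u,C+.066*u+.02*n,C+.066*u-.02*n,C-.066*u+.02*n,C-.066*u-.02*n],cw).round(1).tolist())
E
```

```text
[ 307  106   40  164 5936]
yaw 0.060679138 [0.4537045  0.15554899]
106 269
[[0.40478736 0.15081152 0.02      ]
 [0.5588884  0.16168358 0.02      ]] [0.48183788 0.15624755 0.02      ] 0.15448408541752875
[[323.2, 267.9], [323.1, 98.0], [343.9, 254.7], [302.5, 254.7], [346.0, 114.6], [300.2, 114.6]]
[[323.6, 269.8], [323.5, 100.4], [344.2, 256.6], [302.9, 256.6], [346.4, 117.0], [300.6, 117.0]]
```

```bash
python3 - <<'E'
from h import *
jaw=0.063+np.pi/2
r.move_to([.479,.1555,.07],down(jaw))
r.move_l([.479,.1555,.0275],vel=.08)
gripper_to(.03,50)
print("open",telemetry.current_opening(),telemetry.current_wrist_force())
r.move_l([.479,.1555,.16],vel=.15)
print("open",telemetry.current_opening(),telemetry.current_wrist_force())
hj=-.0888+np.pi/2
r.move_to([.53,-.213,.24],down(hj))
r.hold(.2)
im=vision.snapshot("wrist"); cv2.imwrite("pics/w2.png",im[:,:,::-1])
for t in ["holder","seat","long_pin_mid"]: print(t,models.mark_of(t,"wrist"))
im=vision.snapshot("top"); cv2.imwrite("pics/t2.png",im[:,:,::-1])
print(telemetry.current_t(), telemetry.current_joints(),telemetry.current_opening())
E
```

```text
open 0.039017765652545486 [-0.10315219 -0.26234679  0.11546305]
open 0.03903595458663247 [ 0.11217976 -0.48831626 -1.79257414]
holder []
seat []
long_pin_mid [{'at': [0.5296, -0.2097, 0.2344], 'score': 0.76}, {'at': [0.5281, -0.0208, 0.0238], 'score': 0.6}]
7.7833 [-5.03333548e-01  2.64989733e-01  1.49662907e+00  1.54191358e-05
  1.37998445e+00 -1.98590069e+00] 0.03906755505480588
```

View pics/w2.png

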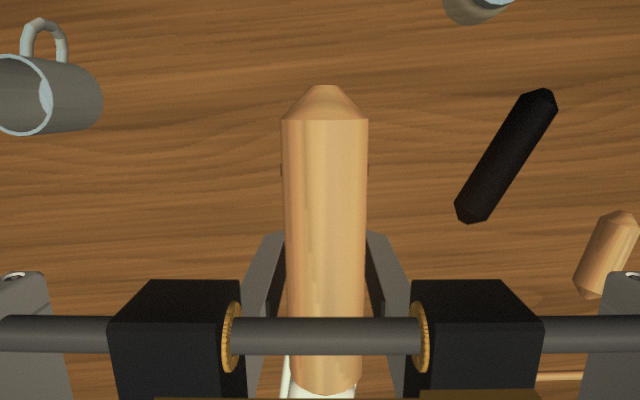

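View pics/t2.png

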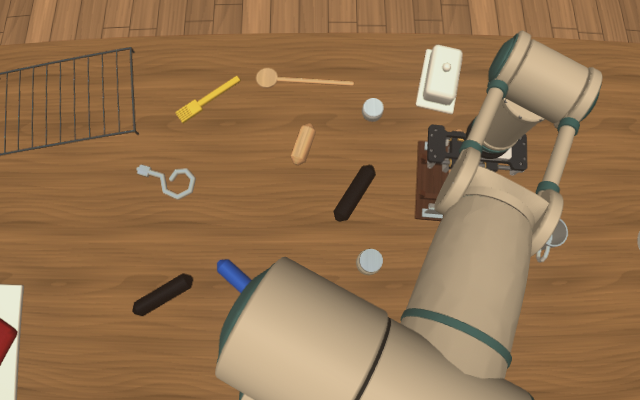

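The wrist picture shows the pin held straight, from (322,85) to (325,395), hiding the holder. I'll check its pose in the jaws, then step aside so the wrist camera sees the holder.

```bash
python3 - <<'E'
from h import *
cw=vision.get_calibration("wrist"); p=np.array(telemetry.current_ee_pos()); Rt=rot(telemetry.current_tool_rot()); print(p,Rt.as_matrix().round(4))
yaw=np.arctan2(*(Rt.as_matrix()[[1,0],0]))-np.pi/2
u=np.array([np.cos(yaw),np.sin(yaw),0]);n=np.array([-u[1],u[0],0])
for dx,dz in [(0,0),(.003,0),(0,.003)]:
    C=p+[0,0,-.0045+dz]-0*u+dx*u
    print(dx,dz,proj([C-.08*u,C-.066*u+.02*n,C-.066*u-.02*n,C+.066*u+.02*n,C+.066*u-.02*n],cw).round(1).tolist())
hc=np.array([[.6655,-.181,.012],[.4667,-.1643,.012],[.4589,-.2436,.012],[.658,-.2624,.012]])
for t in [(.66,-.13,.25),(.66,-.3,.25),(.7,-.14,.25),(.7,-.12,.22)]:
    c2=dict(cw); c2["position"]=np.array(cw["position"])+np.array(t)-p
    print(t,proj(hc,c2).round(0).tolist(), inverse_kinematics(t,telemetry.current_tool_rot()) is not None)
print(cw["position"],rot(cw["orientation"]).as_matrix().round(3))
E
```

```text
[ 0.53008333 -0.21265255  0.24001322] [[ 0.0881  0.9961 -0.    ]
 [ 0.9961 -0.0881  0.    ]
 [ 0.     -0.     -1.    ]]
0 0 [[323.0, 91.1], [368.0, 123.8], [278.2, 123.9], [360.3, 371.8], [286.8, 371.8]]
0.003 0 [[323.0, 98.2], [367.8, 130.6], [278.4, 130.7], [360.2, 376.3], [287.0, 376.4]]
0 0.003 [[323.0, 90.8], [368.8, 124.1], [277.3, 124.2], [360.9, 375.8], [286.3, 375.9]]
(0.66, -0.13, 0.25) [[280.0, 181.0], [273.0, -13.0], [194.0, -13.0], [209.0, 181.0]] True
(0.66, -0.3, 0.25) [[429.0, 168.0], [442.0, -29.0], [363.0, -30.0], [357.0, 168.0]] True
(0.7, -0.14, 0.25) [[285.0, 145.0], [278.0, -58.0], [197.0, -58.0], [211.0, 145.0]] True
(0.7, -0.12, 0.22) [[262.0, 150.0], [252.0, -71.0], [164.0, -70.0], [183.0, 150.0]] True
[ 0.45643504 -0.20538703  0.39558239] [[ 0.089  0.963  0.254]
 [ 0.996 -0.086 -0.022]
 [ 0.     0.255 -0.967]]
```

```bash
python3 - <<'E'
from h import *
q=telemetry.current_tool_rot()
r.move_l([.595,-.08,.25],vel=.2); r.hold(.2)
cw=vision.get_calibration("wrist")
im=vision.snapshot("wrist"); cv2.imwrite("pics/w3.png",im[:,:,::-1])
for t in ["holder","seat"]: print(t,models.mark_of(t,"wrist"))
hc=np.array([[.6655,-.181,.012],[.4667,-.1643,.012],[.4589,-.2436,.012],[.658,-.2624,.012]])
print(proj(hc,cw).round(1).tolist(),telemetry.current_t())
np.save("cw3.npy",cw,allow_pickle=True)
E
```

```text
holder [{'at': [0.5624, -0.22, -0.0015], 'score': 0.71}]
seat [{'at': [0.5641, -0.2136, 0.0489], 'score': 0.95}]
[[246.3, 238.6], [234.4, 60.8], [159.4, 60.8], [178.2, 238.4]] 9.025
```

View pics/w3.png

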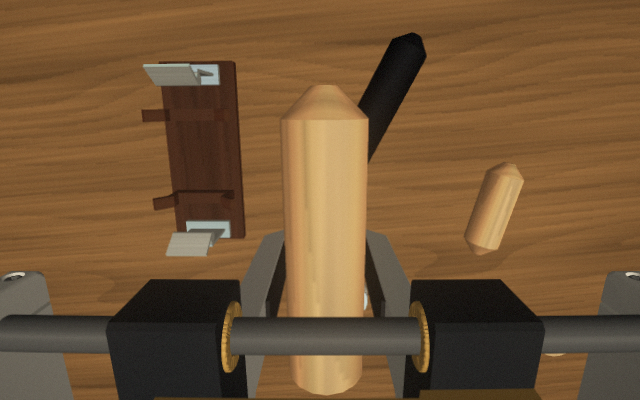

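```bash
python3 - <<'E'
from h import *
im=cv2.imread("pics/w3.png"); cw=np.load("cw3.npy",allow_pickle=True).item()
C=np.array([.5622,-.2127,0]);yaw=-.0888
u=np.array([np.cos(yaw),np.sin(yaw),0]);n=np.array([-u[1],u[0],0]);z=np.array([0,0,1.])
crop=im[50:270,120:270]; s=2.6
s=4;big=cv2.resize(im[50:200,130:280],None,fx=s,fy=s,interpolation=cv2.INTER_CUBIC)
big2=cv2.resize(im[150:280,130:280],None,fx=s,fy=s,interpolation=cv2.INTER_CUBIC)
def line(a,b,col):
    p=proj([C+a[0]*u+a[1]*n+a[2]*z,C+b[0]*u+b[1]*n+b[2]*z],cw)
    for B,o in((big,50),(big2,150)):
        q=((p-[130,o]+.5)*s-.5).round().astype(int); cv2.line(B,tuple(map(int,q[0])),tuple(map(int,q[1])),col,1)
k=[(.1,.04,.012),(-.1,.04,.012),(-.1,-.04,.012),(.1,-.04,.012)]
for i in range(4): line(k[i],k[(i+1)%4],(0,255,255))
for sx in(-1,1):
    for sy in (-1,1): line((sx*.045,sy*.026,.028),(sx*.045,sy*.026,.042),(0,255,0))
    line((sx*.045-.006,-.04,.056),(sx*.045+.006,-.04,.056),(0,255,0))
cv2.imwrite("pics/ov.png",np.hstack([big[:520,:400],big2[:520,:400]]))
E
```

```text
(no output)
```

View pics/ov.png

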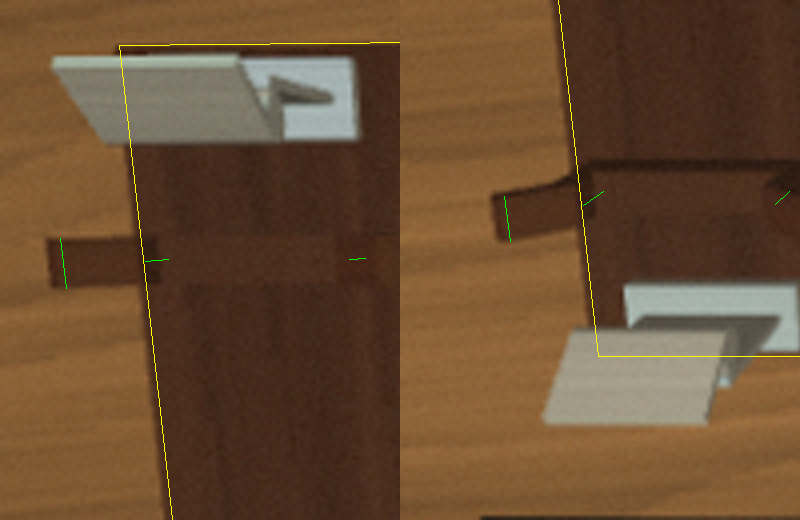

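The projected model fits the holder within about 1.5 px. I'll apply the small offset of the pin in the grip and press it down.

```bash
python3 - <<'E'
from h import *
C=np.array([.5624,-.2127,0]);yaw=-.0888
u=np.array([np.cos(yaw),np.sin(yaw),0]);n=np.array([-u[1],u[0],0])
T=C+.002*u-.0005*n
gripper_to(.03,60)
r.move_l([T[0],T[1],.16],vel=.2)
r.move_l([T[0],T[1],.098],vel=.1); r.hold(.2)
im=vision.snapshot("side"); cv2.imwrite("pics/s4.png",cv2.resize(im[180:310,350:510,::-1],None,fx=4,fy=4,interpolation=cv2.INTER_CUBIC))
im=vision.snapshot("wrist"); cv2.imwrite("pics/w4.png",im[:,:,::-1])
print(telemetry.current_t(),telemetry.current_ee_pos(),telemetry.current_wrist_force())
E
```

```text
11.275 [ 0.56461444 -0.21354331  0.09855798] [ 0.1661458  -0.35625714 -1.97406012]
```

View pics/s4.png

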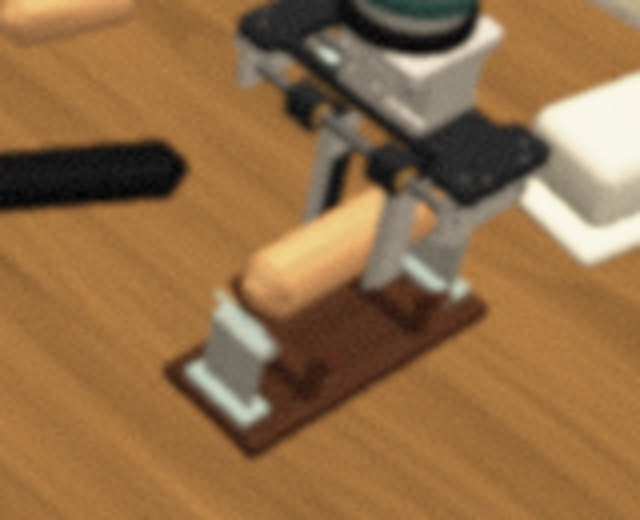

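View pics/w4.png

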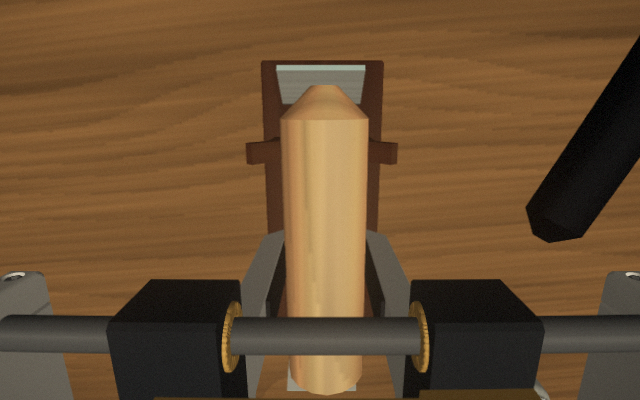

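The wrist view shows the pin's axis at column 325, against columns 321–322 for the holder's midline. That is about 1.3 mm toward +y, so I'll correct by 1.2 mm and press.

```bash
python3 - <<'E'
from h import *
C=np.array([.5624,-.2127,0]);yaw=-.0888
u=np.array([np.cos(yaw),np.sin(yaw),0]);n=np.array([-u[1],u[0],0])
T=C+.002*u-.0017*n
r.move_l([T[0],T[1],.096],vel=.05)
for z in [.09,.084,.078,.072,.066,.061,.0575,.0555,.0545]:
    g=r.move_l([T[0],T[1],z],vel=.06,guard=40)
    print(z,g,np.round(telemetry.current_ee_pos(),4),np.round(telemetry.current_wrist_force(),1),np.round(telemetry.current_torque(),2),round(telemetry.current_opening(),4))
    if g: break
print(telemetry.current_t())
im=vision.snapshot("side"); cv2.imwrite("pics/s5.png",cv2.resize(im[180:310,350:510,::-1],None,fx=4,fy=4,interpolation=cv2.INTER_CUBIC))
im=vision.snapshot("wrist"); cv2.imwrite("pics/w5.png",im[:,:,::-1])
E
```

```text
0.09 False [ 0.5644 -0.2146  0.0896] [-0.2 -0.2 -1.8] [ 0.02 -0.02  0.01] 0.0387
0.084 False [ 0.5644 -0.2149  0.084 ] [ 0.3 -0.6  0.6] [-0.21 -0.06  0.02] 0.0389
0.078 False [ 0.5645 -0.215   0.078 ] [ 0.3 -1.3  0.6] [-0.3  -0.37 -0.02] 0.0388
0.072 False [ 0.5637 -0.2144  0.0711] [ 0.8 -1.6 -2. ] [-0.11 -0.17  0.22] 0.0391
0.066 False [ 0.5632 -0.2133  0.0645] [ 0.5  2.1 -4.9] [ 0.26 -0.28 -0.03] 0.0386
0.061 False [ 0.5632 -0.2143  0.0593] [  1.3  -0.7 -13.2] [-0.21 -0.28  0.04] 0.0389
0.0575 False [ 0.5635 -0.2142  0.0566] [ 0.9 -0.4 -8.8] [ 0.03 -0.17 -0.05] 0.0388
0.0555 False [ 0.5642 -0.2145  0.0555] [ 0.3  0.7 -6.5] [ 0.05 -0.1  -0.03] 0.0387
0.0545 False [ 0.5642 -0.2145  0.0554] [-2.4  0.8  2.3] [ 0.35  0.28 -0.04] 0.0385
13.775
```

View pics/s5.png

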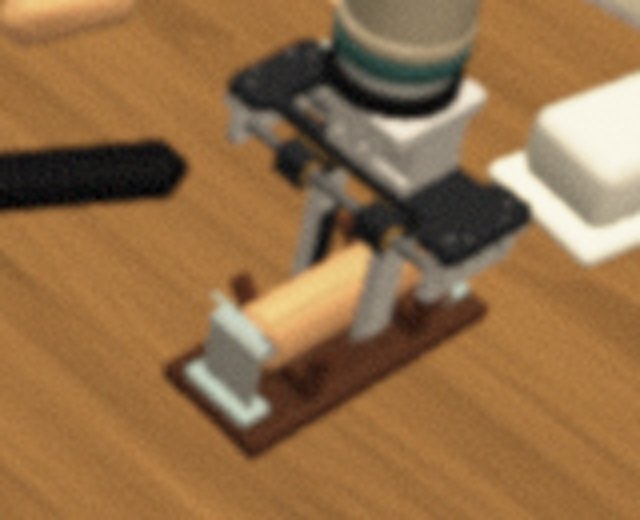

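View pics/w5.png

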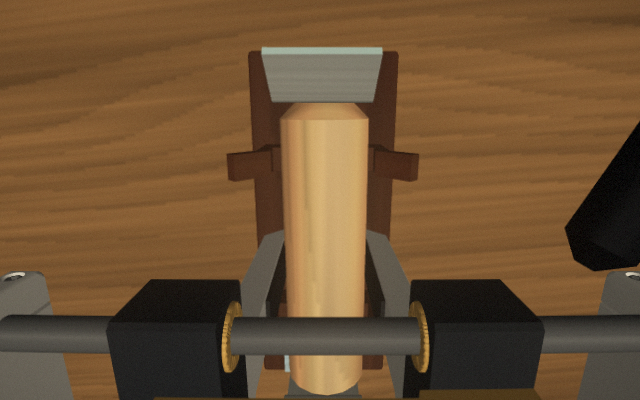

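The pin has snapped in: the clips pulled it down at about 13 N, and contact with the rests began at a TCP height of 0.0555. The near clip at wrist (322,75) now overhangs the cone. I'll press a little more, then release slowly and check.

```bash
python3 - <<'E'
from h import *
p=np.array(telemetry.current_ee_pos())
g=r.move_l([p[0],p[1],.0535],vel=.03,guard=25); print(g,telemetry.current_ee_pos(),telemetry.current_wrist_force())
gripper_to(.06)
r.move_l([p[0],p[1],.056],vel=.05); 
gripper_to(.08)
r.move_l([p[0],p[1],.2],vel=.15)
im=vision.snapshot("wrist"); cv2.imwrite("pics/w6.png",im[:,:,::-1])
q=telemetry.current_joints(); q=list(q)
q[0]+=1.0; r.movej(q); r.hold(.2)
for c in("side","top"):
    im=vision.snapshot(c); cv2.imwrite(f"pics/{c}6.png",im[:,:,::-1])
    for t in ["long_pin_mid","short_pin_mid","seat","holder"]: print(c,t,[(round(m["score"],2),np.round(m["at"],4).tolist()) for m in models.mark_of(t,c)])
    for m in models.regions_of("long_pin_mid",c)if c=="top" else []: print(*axis(m["pixels"],vision.get_calibration(c),.05))
a=cv2.imread("pics/side6.png")[190:300,370:500]; b=cv2.imread("pics/top6.png")[125:235,385:480]
cv2.imwrite("pics/z6.png",np.hstack([cv2.resize(a,(520,440),interpolation=cv2.INTER_CUBIC),cv2.resize(b,(270,440),interpolation=cv2.INTER_CUBIC)]))
print(telemetry.current_t(),telemetry.current_wrist_force())
E
```

```text
False [ 0.56424945 -0.21448433  0.05532805] [-4.05944256  2.53423809  9.38515449]
side long_pin_mid [(0.94, [0.5297, -0.0193, 0.0225]), (0.68, [0.5618, -0.2141, 0.0489]), (0.66, [0.2779, 0.4348, 0.0207]), (0.62, [0.3087, 0.2469, 0.0186])]
side short_pin_mid []
side seat [(0.8, [0.5618, -0.216, 0.0452])]
side holder [(0.55, [0.5635, -0.2171, -0.003])]
top long_pin_mid [(0.73, [0.5246, -0.0208, 0.0187]), (0.7, [0.5641, -0.2163, 0.0486]), (0.62, [0.3104, 0.2449, 0.0146])]
top short_pin_mid [(0.78, [0.6536, 0.105, 0.0257])]
top seat [(0.98, [0.5593, -0.2159, 0.0473])]
top holder [(0.95, [0.5605, -0.2163, 0.0038])]
[0.3095206  0.24153261] [0.30936377 0.2421597 ] [155.18034363  40.92861176] 0.8706443263122172
[ 0.56295834 -0.21231444] [ 0.56504919 -0.21152762] [ 41.03996658 141.14703369] 3.027624983131729
[ 0.52173886 -0.01557475] [ 0.52160217 -0.01541853] [ 41.33486557 153.66569519] 2.578628108779209
19.425 [ 0.54927638 -0.28470142 -0.29016173]
```

View pics/z6.png

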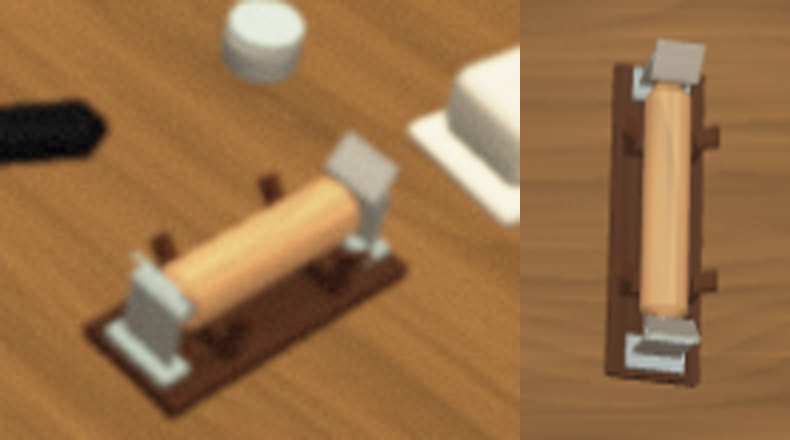

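View pics/w6.png

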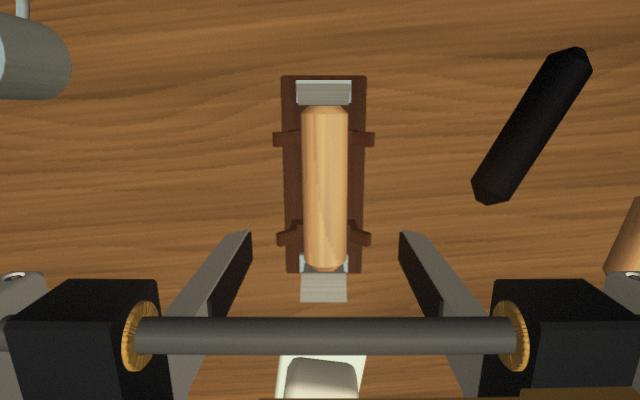

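The pin lies level in both rests with a clip lapped over each cone (wrist rows 100 and 265), centred between the cheeks. The short pin is at (0.654, 0.105), effectively where it started. I'm handing it in.

```bash
python3 - <<'E'
from plant import r
print(r.sign_off())
E
```

```text
the job is handed in; nothing more can be done
None
```

The longer plain pin is in the holder, snapped under both clips and resting on its two wooden rests. I let go, backed the arm clear and handed the job in at about 19.5 s of the 38 s allowed.

- **Press:** the wrist force showed the clips spreading, then pulling the pin down at about 13 N. It then met the rests at the expected height, and the final press reached about 11 N.
- **Pin position:** the networks put the pin at (0.562, -0.214, 0.049) from the side camera and (0.564, -0.216, 0.049) from the top. My own estimate of the seat was (0.562, -0.213, 0.048). These agree within the networks' accuracy of about 4 mm.
- **Pin angle:** the pictures show the pin level and between the cheeks. The top-camera mask put its axis about 0.03 rad from the holder's.
- **Short pin:** the top camera found it at (0.654, 0.105), within a few millimetres of its starting place. The side camera's network missed it in the last picture.
- **Disagreement:** the networks' own seat marks varied by up to about 5 mm between pictures, so I used my fit to the holder's base corners instead.

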